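# Unclip the charged cordless pipettes and hang them on the hook rack

### The arm

A 6-joint arm with a two-finger parallel gripper is mounted at the origin on a cart in front of the work surface, level with it; the furniture and walls round the work are solid. World frame = base frame: x ahead of the robot, y to its left, z up, the work surface at z = 0. Lengths are in m, angles in rad, forces in N, time in s.
With the tool pointing down it reaches from about 0.275 to 1 m from the base axis. Payload 8.4 kg.
Tool frame: the origin (TCP) lies on the centre line of the jaws, within the pads' length; the fingertips stand 17 mm ahead of it and the grasp point (between the pads) lies 2 mm behind it (bot.tcp_to_tips is the z of the fingertips in the tool frame, in m); z points along the fingers, y is the line along which they close (so a half turn about z gives the same grasp; the last joint's range is limited). The gripper opens to 85 mm and grips with 20 to 120 N. Pads are 22 mm wide; open, the fingers measure 114 mm over their backs; the gripper's body (76 mm by 85 mm) begins 54 mm behind the grasp point. The pads swing forward as they close: fully open they stand 13 mm farther back than shut.
Start: joints at [1.258, 0.353, 1.633, -0, 1.155, -0.002], TCP at [0.191, 0.595, 0.248] pointing down, gripper open.
Joint ranges: [-2.63, 2.63], [-0.92, 2.1], [0.06, 2.66], [-1.3, 4.44], [0, 2.69], [-3.02, 3.02]. Speed limits (rad/s): [2.22, 2.22, 2.79, 3.14, 3.14, 3.14].

### API

Orientations are given as a unit quaternion [x, y, z, w].
In Python, from workcell import bot, cams, kin gives the robot as it stands (bot), with the cameras (cams) and the kinematics (kin). Calls block until the motion is done:
- bot.reach(position, orientation): joint-space move of the TCP to a pose.
- bot.servo_line(position, ori=None, velocity=0.15): straight line of the TCP; ori=None keeps the orientation; velocity is the mean speed in m/s.
- bot.goto_joints(angles): joint-space move.
- bot.move_gripper(opening, strength=None): finger opening in m; strength is the grip in N (None keeps the last); returns when the fingers have stopped.
- bot.dwell(seconds).
- kin.solve_ik(position, orientation): joint angles nearest the present ones, or None.
- bot.get_obs(): the state.
- cams.read_camera(name): name is "side" or "top"; returns a dict with "frame" (420x560x3 uint8, red, green, blue), "intrinsics" (3x3 intrinsics, pixels), "view" (4x4, takes a point from world to camera coordinates). Camera axes: x right, y down, z forward; pixel columns grow to the right and rows downward; lengths in m; the calibration is good to about 2 mm. A picture is of the moment at which its call begins. There is no depth.
A pose or a line that the arm cannot do raises bot.IKError and nothing moves.
- bot.hand_in(): hands the job in; it is judged then, once.
The state is a dict: "time_s": time; "joint_pos": joint angles; "joint_vel": joint speeds; "joint_efforts": joint torques, N m; "position": TCP position; "orientation": TCP orientation; "wrist_force": force on the tool from outside, world axes, zero at the start; "ft_torque": the same for the moment, N m; "gripper_width": finger opening in m; "grip_force": force on a finger pad.
Only numpy, scipy, OpenCV 4.12 (cv2) and the standard library are available. Lean on these libraries where they do the work, as an engineer would, in place of code of your own. Each camera call takes 0.05 s, during which the arm holds its last target. There are 200 camera calls.

### The job

First switch the charging supply off (push its toggle lever fully away from you). Then take every charged cordless pipette (dial pointer beyond half, in the right half of the dial) out of its stand by pinching its two side release buttons, and hang each by its collar on a free hook of the rack, leaving the manual pipettes hanging. Leave the uncharged one clipped in its stand, and when all are hung switch the supply on again (lever fully back towards you).

Things in the scene. Friction and masses are not known exactly. Their poses are not given: they have to be found in the camera images.
- cordless_1: Cordless pipette in stand 1 (may be absent). All four are alike: 188 mm tall, origin at nozzle tip, z up. Nozzle 12 mm thick to z=65; neck 20 (x) x 18 (y) mm, z=65..125; collar plate 18 (x) x 38 (y), z=125..133; square head 20 (x) x 30 (y), z=133..188. Two opposed grey release buttons on the head's +x and -x faces, 18 (y) x 22 (z), centred at z=163, 38 mm across both when free.
- stand_1: Charging stand of cordless_1, loose, 0.8 kg. All four alike: base 116 x 72 x 12 mm (x=-78..+38), white tower 58 (x) x 35 (y) x 140 mm; origin on the table under the tower's centre, z up. The pipette stands in it with axes parallel to the stand's, tip 15 mm above the table, collar on the tower's top. A flat charge dial, 42 mm across, lies on the base at x=-52, towards the robot.
- stand_1_gauge (a joint): pointer of that stand's dial (rad), from above: 0 points to the stand's +y (left, empty), 1.57 to +x (away from the robot, half), 3.14 to -y (right, full). Above 1.57: its pipette is charged
- cordless_2: Cordless pipette in stand 2 (may be absent), shaped like cordless_1. Release: each button goes in 5 mm (spring 2 to 6 N; 28 mm across both when fully pinched) and draws in a latch barb (z=103..109, on an arm down the +x and -x sides) from under the stand's lip; while either button is out the pipette cannot be lifted out.
- stand_2: Charging stand of cordless_2, shaped like stand_1, loose: it can be shoved about on the table with its pipette
- stand_2_gauge (a joint): pointer of that stand's dial (rad), from above: 0 points to the stand's +y (left, empty), 1.57 to +x (away from the robot, half), 3.14 to -y (right, full). Above 1.57: its pipette is charged
- cordless_3: Cordless pipette in stand 3 (may be absent), shaped like cordless_1; about 0.11 kg. The grip that pinches the two buttons fully in also lifts and carries the pipette; let go, the buttons spring out again.
- stand_3: Charging stand of cordless_3, shaped like stand_1, loose: it can be shoved about on the table with its pipette
- stand_3_gauge (a joint): pointer of that stand's dial (rad), from above: 0 points to the stand's +y (left, empty), 1.57 to +x (away from the robot, half), 3.14 to -y (right, full). Above 1.57: its pipette is charged
- cordless_4: Cordless pipette in stand 4, shaped like cordless_1. Cordless pipettes have square heads with buttons and begin in the stands; manual ones are slim and round and hang on the rack.
- stand_4: Charging stand of cordless_4, shaped like stand_1, loose: it can be shoved about on the table with its pipette
- stand_4_gauge (a joint): pointer of that stand's dial (rad), from above: 0 points to the stand's +y (left, empty), 1.57 to +x (away from the robot, half), 3.14 to -y (right, full). Above 1.57: its pipette is charged
- rack: Fixed rack, base 150 x 300 x 12 mm; origin on the table under the middle of the hook row, z up; hooks along y, open front at -x. Hooks 1..5 at x=0, y=-124, -62, 0, 62, 124 mm, each a pair of level prongs along x, 24 mm clear between, tops at z=160, from x=-26 to a crossbar at x=63..77 (top z=160). Stops 8 mm high, 4 mm thick, stand on each prong at x=-24 and +24.
- manual_1: Manual pipette, slim, round, loose, hanging on hook 1 (or absent: then that hook is free); 183 mm tall, origin at its tip, z up, collar 38 mm wide (y) with underside at z=125, handle 25 mm thick above it. How a pipette hangs: neck put between the prongs from the front with the collar above the stops, collar lowered onto the prongs between the stops, tip then 35 mm above the table
- manual_2: Manual pipette, slim, round, loose, hanging on hook 2 (or absent: then that hook is free); 183 mm tall, origin at its tip, z up, collar 38 mm wide (y) with underside at z=125, handle 25 mm thick above it
- manual_3: Manual pipette, slim, round, loose, hanging on hook 3 (or absent: then that hook is free); 183 mm tall, origin at its tip, z up, collar 38 mm wide (y) with underside at z=125, handle 25 mm thick above it
- manual_4: Manual pipette, slim, round, loose, hanging on hook 4 (or absent: then that hook is free); 183 mm tall, origin at its tip, z up, collar 38 mm wide (y) with underside at z=125, handle 25 mm thick above it
- manual_5: Manual pipette, slim, round, loose, hanging on hook 5 (or absent: then that hook is free); 183 mm tall, origin at its tip, z up, collar 38 mm wide (y) with underside at z=125, handle 25 mm thick above it
- switch (a joint): toggle lever of the charging supply (rad): 0 leans to its box's -x, towards the robot (on); 1.0 leans to +x, away (off); stays where it is put, friction about 1 N at the knob
- switch_tip (a point): centre of the lever's 26 mm ball knob, 70 mm from the hinge; it swings evenly about the upright, 0.5 rad either way
- switch_base: Fixed box of the switch, 70 (x) x 50 (y) x 25 mm, origin on the table under its centre; the lever's hinge is 22 mm above the origin along y, the lever swings in the box's x-z plane

How it is judged:
On the way, in this order (a step that is already met when the one before it is completed fails the run):
1. the supply is switched off while all cordless pipettes are still clipped in their stands (value of joint switch above 0.85 rad and horizontal distance between cordless_1 and stand_1 below 0.012 m and z of cordless_1 in the frame of stand_1 below 0.022 m and angle between each of cordless_1, cordless_2, cordless_3, cordless_4's own z axis and vertical below 0.12 rad and horizontal distance between cordless_2 and stand_2 below 0.012 m and z of cordless_2 in the frame of stand_2 below 0.022 m and horizontal distance between cordless_3 and stand_3 below 0.012 m and z of cordless_3 in the frame of stand_3 below 0.022 m and horizontal distance between cordless_4 and stand_4 below 0.012 m and z of cordless_4 in the frame of stand_4 below 0.022 m), for 0.2 s.
2. with the supply off, every charged cordless pipette hangs on a hook and the uncharged one is in its stand (value of joint switch above 0.8 rad and ((value of joint stand_1_gauge below 1.57 rad and horizontal distance between cordless_1 and stand_1 below 0.012 m and z of cordless_1 in the frame of stand_1 below 0.022 m and angle between cordless_1's own z axis and vertical below 0.12 rad) or (value of joint stand_1_gauge above 1.57 rad and z of cordless_1 in the frame of rack between 0.029 and 0.041 m and x of cordless_1 in the frame of rack between -0.028 and 0.028 m and angle between cordless_1's own z axis and vertical below 0.12 rad and (y of cordless_1 in the frame of rack between -0.144 and -0.104 m or y of cordless_1 in the frame of rack between -0.082 and -0.042 m or y of cordless_1 in the frame of rack between -0.02 and 0.02 m or y of cordless_1 in the frame of rack between 0.042 and 0.082 m or y of cordless_1 in the frame of rack between 0.104 and 0.144 m) and linear speed of cordless_1 below 0.03 m/s)) and ((value of joint stand_2_gauge below 1.57 rad and horizontal distance between cordless_2 and stand_2 below 0.012 m and z of cordless_2 in the frame of stand_2 below 0.022 m and angle between cordless_2's own z axis and vertical below 0.12 rad) or (value of joint stand_2_gauge above 1.57 rad and z of cordless_2 in the frame of rack between 0.029 and 0.041 m and x of cordless_2 in the frame of rack between -0.028 and 0.028 m and angle between cordless_2's own z axis and vertical below 0.12 rad and (y of cordless_2 in the frame of rack between -0.144 and -0.104 m or y of cordless_2 in the frame of rack between -0.082 and -0.042 m or y of cordless_2 in the frame of rack between -0.02 and 0.02 m or y of cordless_2 in the frame of rack between 0.042 and 0.082 m or y of cordless_2 in the frame of rack between 0.104 and 0.144 m) and linear speed of cordless_2 below 0.03 m/s)) and ((value of joint stand_3_gauge below 1.57 rad and horizontal distance between cordless_3 and stand_3 below 0.012 m and z of cordless_3 in the frame of stand_3 below 0.022 m and angle between cordless_3's own z axis and vertical below 0.12 rad) or (value of joint stand_3_gauge above 1.57 rad and z of cordless_3 in the frame of rack between 0.029 and 0.041 m and x of cordless_3 in the frame of rack between -0.028 and 0.028 m and angle between cordless_3's own z axis and vertical below 0.12 rad and (y of cordless_3 in the frame of rack between -0.144 and -0.104 m or y of cordless_3 in the frame of rack between -0.082 and -0.042 m or y of cordless_3 in the frame of rack between -0.02 and 0.02 m or y of cordless_3 in the frame of rack between 0.042 and 0.082 m or y of cordless_3 in the frame of rack between 0.104 and 0.144 m) and linear speed of cordless_3 below 0.03 m/s)) and ((value of joint stand_4_gauge below 1.57 rad and horizontal distance between cordless_4 and stand_4 below 0.012 m and z of cordless_4 in the frame of stand_4 below 0.022 m and angle between cordless_4's own z axis and vertical below 0.12 rad) or (value of joint stand_4_gauge above 1.57 rad and z of cordless_4 in the frame of rack between 0.029 and 0.041 m and x of cordless_4 in the frame of rack between -0.028 and 0.028 m and angle between cordless_4's own z axis and vertical below 0.12 rad and (y of cordless_4 in the frame of rack between -0.144 and -0.104 m or y of cordless_4 in the frame of rack between -0.082 and -0.042 m or y of cordless_4 in the frame of rack between -0.02 and 0.02 m or y of cordless_4 in the frame of rack between 0.042 and 0.082 m or y of cordless_4 in the frame of rack between 0.104 and 0.144 m) and linear speed of cordless_4 below 0.03 m/s))), for 0.3 s.
At the end, for the whole second after the job is handed in: lever on again (< 0.15 rad); every charged cordless and every manual pipette hangs at rest: tip 35 mm (+-6) above the table, within 20 mm (y) and 28 mm (x) of a hook centre, tilt < 0.12 rad; the uncharged one sits in its stand, within 12 mm, tip < 22 mm up (value of joint switch below 0.15 rad and ((value of joint stand_1_gauge below 1.57 rad and horizontal distance between cordless_1 and stand_1 below 0.012 m and z of cordless_1 in the frame of stand_1 below 0.022 m and angle between cordless_1's own z axis and vertical below 0.12 rad) or (value of joint stand_1_gauge above 1.57 rad and z of cordless_1 in the frame of rack between 0.029 and 0.041 m and x of cordless_1 in the frame of rack between -0.028 and 0.028 m and angle between cordless_1's own z axis and vertical below 0.12 rad and (y of cordless_1 in the frame of rack between -0.144 and -0.104 m or y of cordless_1 in the frame of rack between -0.082 and -0.042 m or y of cordless_1 in the frame of rack between -0.02 and 0.02 m or y of cordless_1 in the frame of rack between 0.042 and 0.082 m or y of cordless_1 in the frame of rack between 0.104 and 0.144 m) and linear speed of cordless_1 below 0.03 m/s)) and ((value of joint stand_2_gauge below 1.57 rad and horizontal distance between cordless_2 and stand_2 below 0.012 m and z of cordless_2 in the frame of stand_2 below 0.022 m and angle between cordless_2's own z axis and vertical below 0.12 rad) or (value of joint stand_2_gauge above 1.57 rad and z of cordless_2 in the frame of rack between 0.029 and 0.041 m and x of cordless_2 in the frame of rack between -0.028 and 0.028 m and angle between cordless_2's own z axis and vertical below 0.12 rad and (y of cordless_2 in the frame of rack between -0.144 and -0.104 m or y of cordless_2 in the frame of rack between -0.082 and -0.042 m or y of cordless_2 in the frame of rack between -0.02 and 0.02 m or y of cordless_2 in the frame of rack between 0.042 and 0.082 m or y of cordless_2 in the frame of rack between 0.104 and 0.144 m) and linear speed of cordless_2 below 0.03 m/s)) and ((value of joint stand_3_gauge below 1.57 rad and horizontal distance between cordless_3 and stand_3 below 0.012 m and z of cordless_3 in the frame of stand_3 below 0.022 m and angle between cordless_3's own z axis and vertical below 0.12 rad) or (value of joint stand_3_gauge above 1.57 rad and z of cordless_3 in the frame of rack between 0.029 and 0.041 m and x of cordless_3 in the frame of rack between -0.028 and 0.028 m and angle between cordless_3's own z axis and vertical below 0.12 rad and (y of cordless_3 in the frame of rack between -0.144 and -0.104 m or y of cordless_3 in the frame of rack between -0.082 and -0.042 m or y of cordless_3 in the frame of rack between -0.02 and 0.02 m or y of cordless_3 in the frame of rack between 0.042 and 0.082 m or y of cordless_3 in the frame of rack between 0.104 and 0.144 m) and linear speed of cordless_3 below 0.03 m/s)) and ((value of joint stand_4_gauge below 1.57 rad and horizontal distance between cordless_4 and stand_4 below 0.012 m and z of cordless_4 in the frame of stand_4 below 0.022 m and angle between cordless_4's own z axis and vertical below 0.12 rad) or (value of joint stand_4_gauge above 1.57 rad and z of cordless_4 in the frame of rack between 0.029 and 0.041 m and x of cordless_4 in the frame of rack between -0.028 and 0.028 m and angle between cordless_4's own z axis and vertical below 0.12 rad and (y of cordless_4 in the frame of rack between -0.144 and -0.104 m or y of cordless_4 in the frame of rack between -0.082 and -0.042 m or y of cordless_4 in the frame of rack between -0.02 and 0.02 m or y of cordless_4 in the frame of rack between 0.042 and 0.082 m or y of cordless_4 in the frame of rack between 0.104 and 0.144 m) and linear speed of cordless_4 below 0.03 m/s)) and z of manual_1 in the frame of rack between 0.029 and 0.041 m and x of manual_1 in the frame of rack between -0.028 and 0.028 m and angle between each of manual_1, manual_2, manual_3, manual_4, manual_5's own z axis and vertical below 0.12 rad and (y of manual_1 in the frame of rack between -0.144 and -0.104 m or y of manual_1 in the frame of rack between -0.082 and -0.042 m or y of manual_1 in the frame of rack between -0.02 and 0.02 m or y of manual_1 in the frame of rack between 0.042 and 0.082 m or y of manual_1 in the frame of rack between 0.104 and 0.144 m) and linear speed of each of manual_1, manual_2, manual_3, manual_4, manual_5 below 0.03 m/s and z of manual_2 in the frame of rack between 0.029 and 0.041 m and x of manual_2 in the frame of rack between -0.028 and 0.028 m and (y of manual_2 in the frame of rack between -0.144 and -0.104 m or y of manual_2 in the frame of rack between -0.082 and -0.042 m or y of manual_2 in the frame of rack between -0.02 and 0.02 m or y of manual_2 in the frame of rack between 0.042 and 0.082 m or y of manual_2 in the frame of rack between 0.104 and 0.144 m) and z of manual_3 in the frame of rack between 0.029 and 0.041 m and x of manual_3 in the frame of rack between -0.028 and 0.028 m and (y of manual_3 in the frame of rack between -0.144 and -0.104 m or y of manual_3 in the frame of rack between -0.082 and -0.042 m or y of manual_3 in the frame of rack between -0.02 and 0.02 m or y of manual_3 in the frame of rack between 0.042 and 0.082 m or y of manual_3 in the frame of rack between 0.104 and 0.144 m) and z of manual_4 in the frame of rack between 0.029 and 0.041 m and x of manual_4 in the frame of rack between -0.028 and 0.028 m and (y of manual_4 in the frame of rack between -0.144 and -0.104 m or y of manual_4 in the frame of rack between -0.082 and -0.042 m or y of manual_4 in the frame of rack between -0.02 and 0.02 m or y of manual_4 in the frame of rack between 0.042 and 0.082 m or y of manual_4 in the frame of rack between 0.104 and 0.144 m) and z of manual_5 in the frame of rack between 0.029 and 0.041 m and x of manual_5 in the frame of rack between -0.028 and 0.028 m and (y of manual_5 in the frame of rack between -0.144 and -0.104 m or y of manual_5 in the frame of rack between -0.082 and -0.042 m or y of manual_5 in the frame of rack between -0.02 and 0.02 m or y of manual_5 in the frame of rack between 0.042 and 0.082 m or y of manual_5 in the frame of rack between 0.104 and 0.144 m)); the robot touches nothing.
It fails at once if a manual pipette is knocked off the rack ((distance of manual_1 from where it was at the start of the episode above 0.06 m or angle between manual_1's own z axis and vertical above 0.6 rad) or (distance of manual_2 from where it was at the start of the episode above 0.06 m or angle between manual_2's own z axis and vertical above 0.6 rad) or (distance of manual_3 from where it was at the start of the episode above 0.06 m or angle between manual_3's own z axis and vertical above 0.6 rad) or (distance of manual_4 from where it was at the start of the episode above 0.06 m or angle between manual_4's own z axis and vertical above 0.6 rad) or (distance of manual_5 from where it was at the start of the episode above 0.06 m or angle between manual_5's own z axis and vertical above 0.6 rad)).
Of cordless_1, cordless_2, cordless_3 only 2 to 3 are there at a start; the rules pass over those that are not, and their reading is None.
Of manual_1, manual_2, manual_3, manual_4, manual_5 only 2 to 2 are there at a start; the rules pass over those that are not, and their reading is None.
At some moment in a run one of stand_1, stand_2, stand_3, stand_4 may be knocked a few centimetres aside while the robot is not near it.
It also fails if it takes over 208 s, if anything falls off the work surface, if the arm or the gripper's body presses on something with over 40 N, if the wrist force passes 120 N, or if a joint passes its speed limit or range.

## Working session

There is one attempt and no reset: what is moved stays moved. The work goes in short steps, each a Python script; the robot and the scene stay as the last script left them, time stands still between calls to the robot, and variables do not carry over. Pictures are saved under pics/ and viewed, at most 14 in all, crops included, and the job is handed in when it is done.

```bash
ls; mkdir -p pics; python3 - <<'E'
from workcell import bot, cams, kin
import cv2
for n in("side","top"):
    c=cams.read_camera(n); cv2.imwrite(f"pics/{n}0.png",c["frame"][:,:,::-1]); print(n,c["intrinsics"],c["view"])
o=bot.get_obs(); print(o["time_s"],o["orientation"],o["wrist_force"],bot.tcp_to_tips)
E
```

```text
pics
workcell.py
side [[451.27359084   0.         280.49902144]
 [  0.         451.27359084 203.89242235]
 [  0.           0.           1.        ]] [[ 0.88761737 -0.46031808 -0.01557771 -0.42615949]
 [-0.32989532 -0.61179737 -0.71893884  0.26516826]
 [ 0.32141014  0.64328162 -0.69489875  0.98782614]
 [ 0.          0.          0.          1.        ]]
top [[457.92141528   0.         283.64551614]
 [  0.         457.92141528 211.00144218]
 [  0.           0.           1.        ]] [[-0.13769374 -0.99047134  0.00263624  0.13609268]
 [-0.96992774  0.13429752 -0.20298854  0.52216266]
 [ 0.20070029 -0.03050721 -0.97917757  1.22788157]
 [ 0.          0.          0.          1.        ]]
0.1 [ 1.54802559e-01  9.87945245e-01 -5.93448895e-04 -8.71328521e-05] [-0.09204085 -0.04501493  0.32799878] 0.017
```

View pics/side0.png

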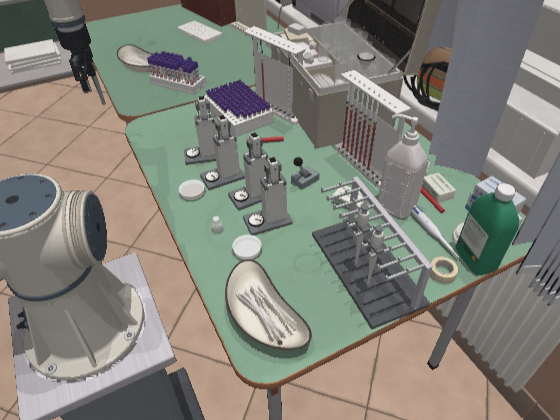

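View pics/top0.png

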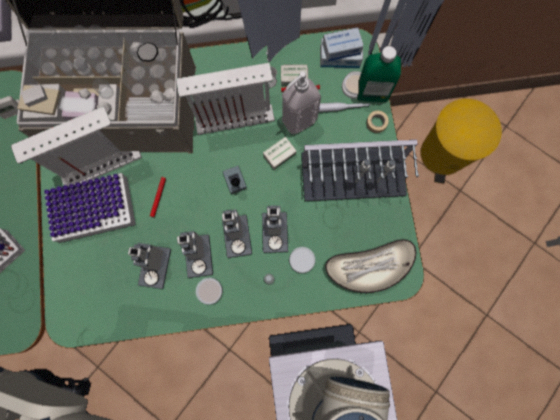

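The side view shows four stands (towers near (205,125), (227,150), (255,165), (273,190)), the lever knob near (298,162), and the rack near (370,240). In the top view the dials are near (151,278), (199,267), (238,248), (275,246), the switch at (235,181), and the rack at (355,170). I'll enlarge crops of both.

```bash
python3 - <<'E'
import cv2
t=cv2.imread("pics/top0.png"); s=cv2.imread("pics/side0.png")
def c(im,x0,y0,x1,y1,f,n): cv2.imwrite(n,cv2.resize(im[y0:y1,x0:x1],None,fx=f,fy=f,interpolation=cv2.INTER_CUBIC))
c(t,125,155,295,290,4.4,"pics/c1.png"); c(t,290,130,430,210,5.5,"pics/c2.png"); c(s,175,90,330,235,4,"pics/c3.png")
E
```

```text
(no output)
```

View pics/c1.png

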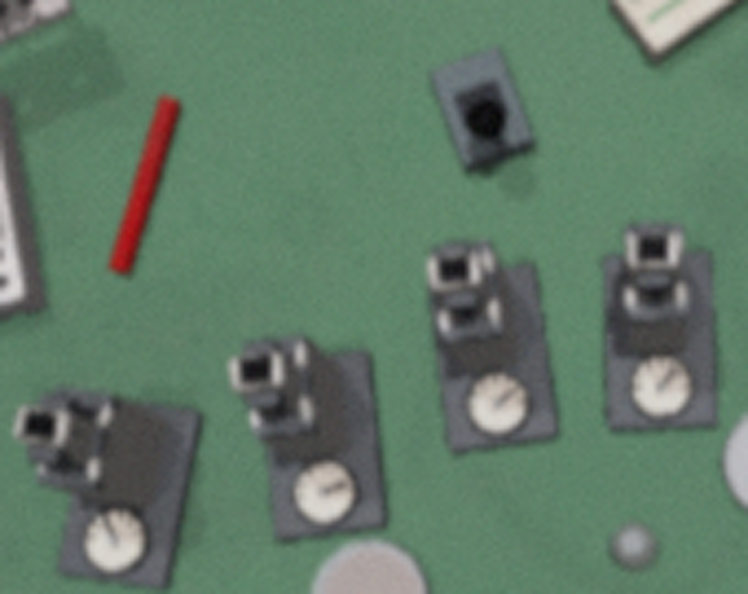

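View pics/c2.png

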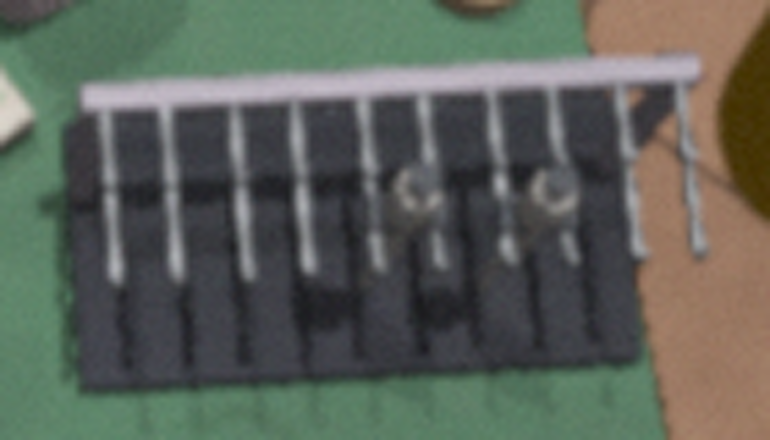

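View pics/c3.png

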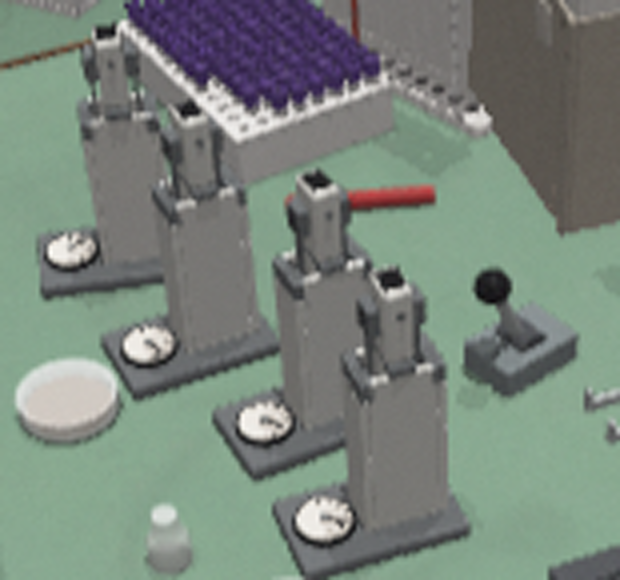

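Crop findings:
- **Stands (c1):** the leftmost dial pointer (113,540) points up-left, so that stand looks uncharged. The other three point up-right or right, so they look charged.
- **Rack (c2):** manuals hang on hooks 3 and 2, at about (418,195) and (553,190). Hooks 1, 4 and 5 are free.
- **Switch (c3):** the lever leans towards the robot, with its knob at (493,287).

Next I'll measure these positions.

```bash
cat > h.py <<'E'
import numpy as np, cv2
from workcell import bot, cams, kin
from scipy.spatial.transform import Rotation as R
def ray(c,p):
    K,V=c["intrinsics"],c["view"]; d=V[:3,:3].T@np.linalg.solve(K,[p[0],p[1],1.]); o=-V[:3,:3].T@V[:3,3]
    return o,d/np.linalg.norm(d)
def plane(c,p,z):
    o,d=ray(c,p); return o+d*(z-o[2])/d[2]
def proj(c,X):
    q=c["intrinsics"]@(c["view"]@np.append(X,1))[:3]; return q[:2]/q[2]
def tri(c1,p1,c2,p2):
    o1,d1=ray(c1,p1); o2,d2=ray(c2,p2)
    s=np.linalg.lstsq(np.c_[d1,-d2],o2-o1,rcond=None)[0]; a,b=o1+s[0]*d1,o2+s[1]*d2
    return (a+b)/2,np.linalg.norm(a-b)
def blob(mask,near,rad):
    "centroid of masked pixels of the component nearest `near`, window of radius rad"
    x,y=np.round(near).astype(int); m=np.zeros_like(mask); sl=np.s_[max(y-rad,0):y+rad+1,max(x-rad,0):x+rad+1]; m[sl]=mask[sl]
    n,l,st,ce=cv2.connectedComponentsWithStats(m.astype(np.uint8)); 
    if n<2: return None,0
    k=1+np.argmax(st[1:,4]-3*np.linalg.norm(ce[1:]-near,axis=1)); return ce[k],st[k,4]
def down(yaw):  # tool z down, tool y along heading yaw (mod pi)
    y=np.array([np.cos(yaw),np.sin(yaw),0]); z=np.array([0,0,-1.]); return R.from_matrix(np.c_[np.cross(y,z),y,z]).as_quat()
E
cat > m.py <<'E'
from h import *
def stands(t,s,dt,hs,ht,verbose=True):
    out=[]
    g=cv2.cvtColor(t["frame"],cv2.COLOR_RGB2GRAY); gs=cv2.cvtColor(s["frame"],cv2.COLOR_RGB2GRAY)
    for d,a,b in zip(dt,hs,ht):
        dc,n1=blob(g>150,d,8); 
        hc,n2=blob(g<55,b,4); sc,n3=blob(gs<55,a,4)
        D=plane(t,dc,.013); H=plane(t,hc,.203); T,e=tri(t,hc,s,sc)
        v=(H-D)[:2]; yaw=np.arctan2(v[1],v[0])
        out.append((H[:2],yaw))
        if verbose: print("dial",D.round(4),"head",H.round(4),"tri",T.round(4),"gap",round(e,4),"dist",np.linalg.norm(v).round(4),"yaw",yaw.round(3),n1,n2,n3)
    return out
E
python3 - <<'E'
from m import *
t=cams.read_camera("top"); s=cams.read_camera("side")
c1=lambda x,y:(125+x/4.4,155+y/4.4); c3=lambda x,y:(175+x/4,90+y/4); c2=lambda x,y:(290+x/5.5,130+y/5.5)
stands(t,s,[c1(113,540),c1(324,492),c1(498,404),c1(661,385)],[c3(106,33),c3(190,107),c3(318,181),c3(390,280)],[c1(40,425),c1(258,370),c1(455,270),c1(653,249)])
g=cv2.cvtColor(t["frame"],cv2.COLOR_RGB2GRAY); gs=cv2.cvtColor(s["frame"],cv2.COLOR_RGB2GRAY)
k1,a=blob(g<35,c1(485,118),6);k2,b=blob(gs<40,c3(493,287),6)
print("knob",tri(t,k1,s,k2),a,b,plane(t,k1,.083))
bx=[plane(t,c1(*p),.025).round(4)[:2] for p in((432,73),(497,48),(533,145),(467,168))]; print("box",bx)
tips=np.array([plane(t,c2(*p),.158)[:2] for p in((116,280),(178,278),(250,275),(310,270),(380,268),(440,265),(510,262),(572,260),(640,255),(700,252))]); print(tips.round(4)); 
bar=[plane(t,c2(*p),.16)[:2] for p in((80,97),(700,68))]; print("bar",bar)
# dial pointer: darkest direction inside each dial
E
```

```text
dial [0.4051 0.4579 0.013 ] head [0.4568 0.4405 0.203 ] tri [0.4577 0.4405 0.2027] gap 0.0016 dist 0.0546 yaw -0.325 115 24 10
dial [0.4181 0.3229 0.013 ] head [0.4714 0.3204 0.203 ] tri [0.4724 0.3205 0.2016] gap 0.0016 dist 0.0533 yaw -0.047 114 24 12
dial [0.4591 0.2064 0.013 ] head [0.5129 0.2054 0.203 ] tri [0.5133 0.2054 0.2024] gap 0.0004 dist 0.0538 yaw -0.018 106 22 14
dial [0.4556 0.1005 0.013 ] head [0.5099 0.0933 0.203 ] tri [0.51   0.0933 0.2022] gap 0.0 dist 0.0548 yaw -0.132 111 19 18
knob (array([0.63065528, 0.18583489, 0.08425664]), np.float64(0.0009890997637426627)) 56 47 [0.6305248  0.18605922 0.083     ]
box [array([0.682 , 0.2204]), array([0.6932, 0.1758]), array([0.624 , 0.1602]), array([0.6145, 0.2049])]
[[ 0.5838 -0.0154]
 [ 0.5808 -0.0446]
 [ 0.5776 -0.0786]
 [ 0.5761 -0.1071]
 [ 0.5725 -0.1401]
 [ 0.5701 -0.1685]
 [ 0.567  -0.2016]
 [ 0.5639 -0.2309]
 [ 0.5619 -0.2634]
 [ 0.5595 -0.2918]]
bar [array([ 0.67546405, -0.01169891]), array([ 0.64919141, -0.30918831])]
```

```bash
cat > sw.py <<'E'
from h import *
Y=.224; U=np.array([np.cos(Y),np.sin(Y),0])
def toggle(knob,sgn):
    "straddle the knob and push it sgn*U until the stop resists"
    bot.move_gripper(.046)
    k=np.array([knob[0],knob[1],0]); 
    bot.reach(k+[0,0,.24],down(Y)); bot.servo_line(k+[0,0,.083],velocity=.12)
    f0=np.array(bot.get_obs()["wrist_force"]); print("down",f0.round(1))
    for d in np.arange(.02,.088,.004):
        bot.servo_line(k+sgn*d*U+[0,0,.083],velocity=.08)
        f=(np.array(bot.get_obs()["wrist_force"])-f0)@U*sgn
        if f<-8: break
    print("stopped at",d,f); p=k+sgn*(d-.008)*U
    bot.servo_line(p+[0,0,.083]); bot.servo_line(p+[0,0,.26],velocity=.25)
E
python3 - <<'E'
from sw import *
p=bot.get_obs()["position"]; bot.servo_line([p[0],p[1],.3],velocity=.25)
toggle((.6306,.1858),1)
bot.reach([.45,-.2,.35],down(-.09))
t=cams.read_camera("top"); s=cams.read_camera("side")
for n,c in(("top",t),("side",s)): cv2.imwrite(f"pics/{n}1.png",c["frame"][:,:,::-1])
g=cv2.cvtColor(t["frame"],cv2.COLOR_RGB2GRAY); gs=cv2.cvtColor(s["frame"],cv2.COLOR_RGB2GRAY)
X=np.array([.6306+.067*U[0],.1858+.067*U[1],.083])
k1,a=blob(g<40,proj(t,X),7);k2,b=blob(gs<40,proj(s,X),7)
print(k1,k2,a,b); print("knob",tri(t,k1,s,k2)); print(bot.get_obs()["time_s"])
E
```

```text
down [ 1.1  0.3 -0.1]
stopped at 0.076 -12.289731328392502
[227.59183673 162.10204082] [315. 152.] 49 225
knob (array([0.69158756, 0.19873963, 0.0855426 ]), np.float64(0.00598156051950626))
11.5083
```

```bash
python3 - <<'E'
from m import *
from scipy.signal import find_peaks
from scipy.ndimage import map_coordinates
t=cams.read_camera("top"); s=cams.read_camera("side")
print("knob",plane(t,(227.6,162.1),.083))
c1=lambda x,y:(125+x/4.4,155+y/4.4); c3=lambda x,y:(175+x/4,90+y/4)
stands(t,s,[c1(113,540),c1(324,492),c1(498,404),c1(661,385)],[c3(106,33),c3(190,107),c3(318,181),c3(390,280)],[c1(40,425),c1(258,370),c1(455,270),c1(653,249)])
im0=cv2.imread("pics/top0.png",0).astype(float)
O=np.array([.594,-.1555,.158]); a=-.0877; ex=np.array([np.cos(a),np.sin(a),0]); ey=np.array([-np.sin(a),np.cos(a),0])
ys=np.arange(-.15,.15,.0005)
for x0 in(-.018,.04):
    acc=0
    for x in x0+np.linspace(-.005,.012,9):
        P=np.array([proj(t,O+x*ex+y*ey) for y in ys]); acc=acc+map_coordinates(im0,[P[:,1],P[:,0]],order=1)
    pk,_=find_peaks(acc/9,prominence=15); print(x0,(ys[pk]*1e3).round(1))
# along x: tips and bar for hooks 4,5 prongs
xs=np.arange(-.05,.1,.001)
for y in(.062,.124):
  for sg in(-.0145,.0145):
    P=np.array([proj(t,O+x*ex+(y+sg)*ey) for x in xs]); v=map_coordinates(im0,[P[:,1],P[:,0]],order=1); print(y,v[10:40:2].astype(int),v[105:135:2].astype(int))
E
```

```text
knob [0.68945404 0.1998064  0.083     ]
dial [0.4054 0.4578 0.013 ] head [0.4571 0.4406 0.203 ] tri [0.4579 0.4406 0.2026] gap 0.0013 dist 0.0545 yaw -0.32 117 26 10
dial [0.418  0.3231 0.013 ] head [0.4712 0.3203 0.203 ] tri [0.4723 0.3203 0.2018] gap 0.0017 dist 0.0533 yaw -0.053 117 22 12
dial [0.4594 0.206  0.013 ] head [0.5127 0.2049 0.203 ] tri [0.513  0.2049 0.2028] gap 0.0005 dist 0.0533 yaw -0.021 112 20 14
dial [0.4558 0.1006 0.013 ] head [0.5099 0.0938 0.203 ] tri [0.5101 0.0938 0.2015] gap 0.0002 dist 0.0546 yaw -0.124 113 19 17
-0.018 [-109.5  -76.   -47.   -13.5   15.5   49.    78.   110.   140.5]
0.04 [-108.5  -75.5  -46.5  -13.    16.    48.5   77.5  111.   140. ]
0.062 [ 34  34  36  38  39  42  50  60  75 108 132 146 151 147 142] [124 118 116 118 126 147 166 181 183 179 169 153 134 124 120]
0.062 [ 55  55  55  57  55  54  59  71 100 121 131 134 136 135 129] [128 121 113 117 133 158 181 185 182 176 162 146 132 125 122]
0.124 [ 41  39  41  43  42  48  53  62  81 103 122 138 151 156 160] [132 142 149 155 165 173 180 185 184 180 172 156 136 121 113]
0.124 [ 44  45  50  50  47  45  49  60  82 108 132 148 159 161 154] [135 138 140 142 151 168 183 188 186 179 161 140 117 105 100]
```

```bash
python3 - <<'E'
import cv2,numpy as np
t=cv2.imread("pics/top1.png")[140:205,200:270]; s=cv2.imread("pics/side1.png")[140:205,275:345]
cv2.imwrite("pics/sw1.png",cv2.resize(np.hstack([t,s]),None,fx=5.5,fy=5.5,interpolation=cv2.INTER_CUBIC))
E
```

```text
(no output)
```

View pics/sw1.png

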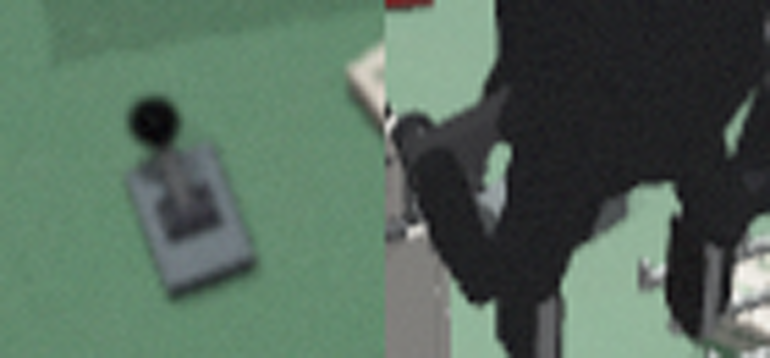

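The lever now leans away from the robot, with the knob at crop (154,120). It met a firm stop of 12 N, well above the 1 N friction. I'll pick the rightmost pipette and hang it on hook 1.

```bash
cat > pk.py <<'E'
from m import *
a=-.0877; ex=np.array([np.cos(a),np.sin(a),0]); ey=np.array([-np.sin(a),np.cos(a),0]); O=np.array([.5931,-.1543,0])
HY=dict(zip((1,2,3,4,5),(-.124,-.062,0,.062,.124)))
def f(): o=bot.get_obs(); return o["wrist_force"].round(1) if hasattr(o["wrist_force"],"round") else np.round(o["wrist_force"],1)
def pick(xy,yaw):
    p=np.array([*xy,0]); bot.move_gripper(.06)
    bot.reach(p+[0,0,.30],down(yaw)); bot.servo_line(p+[0,0,.176],velocity=.12); print("down",f())
    bot.move_gripper(.02,40); o=bot.get_obs(); print("width",o["gripper_width"],o["grip_force"],f())
    bot.servo_line(p+[0,0,.20],velocity=.04); print("lift",f(),bot.get_obs()["gripper_width"])
    bot.servo_line(p+[0,0,.42],velocity=.2); print("up",f(),bot.get_obs()["gripper_width"])
def pre(h,dx=-.085,tip=.056):
    q=O+HY[h]*ey+dx*ex
    bot.reach(q+[0,0,.42],down(a)); bot.servo_line(q+[0,0,tip+.161],velocity=.15); print("pre",f(),bot.get_obs()["time_s"])
def hang(h,tip=.056,dy=0):
    q=O+(HY[h]+dy)*ey
    for x in np.arange(-.075,.001,.0125):
        bot.servo_line(q+x*ex+[0,0,tip+.161],velocity=.06); w=f(); print(round(x,3),w)
        if np.hypot(*w[:2])>12: raise SystemExit("jam")
    bot.servo_line(q+[0,0,.037+.161],velocity=.04); print("low",f())
    bot.move_gripper(.055); bot.dwell(.3); bot.servo_line(q+[0,0,.34],velocity=.15); print("out",f(),bot.get_obs()["time_s"])
E
python3 - <<'E'
from pk import *
pick((.510,.0936),-.128)
pre(1)
t=cams.read_camera("top"); s=cams.read_camera("side")
cv2.imwrite("pics/pre1.png",cv2.resize(np.hstack([t["frame"][130:250,290:430],s["frame"][150:270,310:450]])[:,:,::-1],None,fx=2.8,fy=2.8,interpolation=cv2.INTER_CUBIC))
E
```

```text
down [-0.5 -0.4 -0. ]
width 0.021228817843217968 39.1375207901001 [-3.8 -1.5 12.9]
lift [-0.5 -0.8 -0.8] 0.021061674922712256
up [-0.5 -0.1 -0.9] 0.02101056481196358
pre [ 0.3  0.6 -0.5] 19.5583
```

View pics/pre1.png

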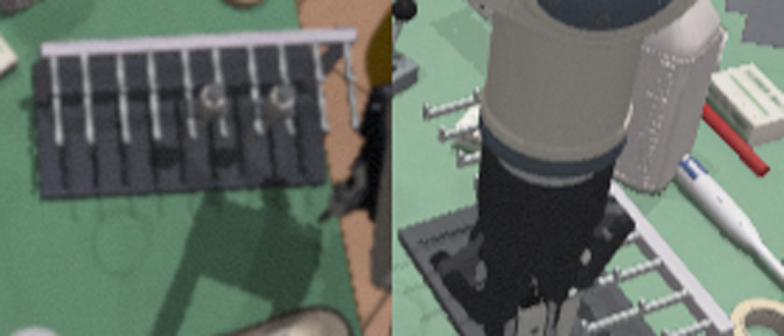

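Width 0.021 is unexpected, because pinched buttons should read 0.028. I'll check what is in the hand.

```bash
python3 - <<'E'
from pk import *
t=cams.read_camera("top"); s=cams.read_camera("side")
o=bot.get_obs(); print(o["gripper_width"],o["position"],proj(s,o["position"]),proj(t,o["position"]))
x,y=proj(s,o["position"]).astype(int)
A=cv2.resize(s["frame"][y-60:y+60,x-60:x+60],(480,480),interpolation=cv2.INTER_CUBIC)
B=cv2.resize(t["frame"][195:265,250:300],(300,480),interpolation=cv2.INTER_CUBIC)
cv2.imwrite("pics/hand1.png",np.hstack([A,B])[:,:,::-1])
E
```

```text
0.02086746470426777 [ 0.49781489 -0.27053634  0.21759214] [355.57629988 264.24893874] [420.68889885 194.20823327]
```

View pics/hand1.png

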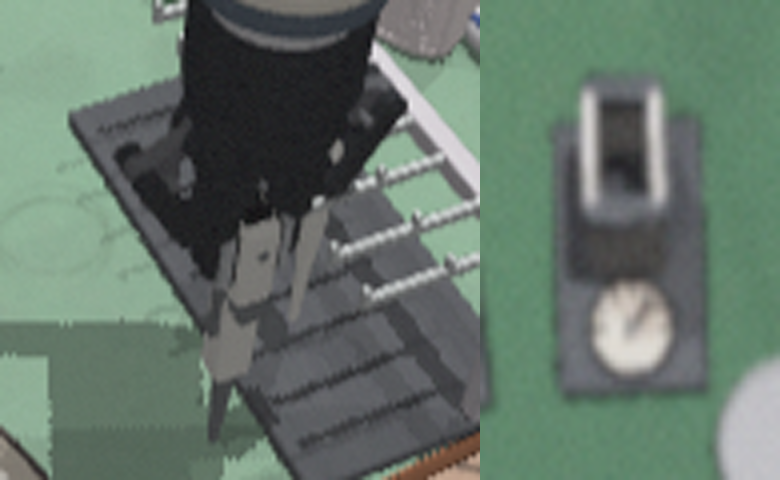

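```bash
python3 - <<'E'
from pk import *
s=cams.read_camera("side"); p=np.array(bot.get_obs()["position"])
x,y=proj(s,p).astype(int)
for d in(0,.025,-.005,-.03,-.036,-.096,-.161): print(d,((proj(s,p+[0,0,d])-[x-60,y-60])*4).round(0), ((proj(s,p+[-.019,0,d])-[x-60,y-60])*4).round(0))
E
```

```text
0 [242. 241.] [207. 257.]
0.025 [248. 206.] [212. 222.]
-0.005 [241. 248.] [206. 264.]
-0.03 [236. 281.] [201. 297.]
-0.036 [234. 289.] [200. 305.]
-0.096 [223. 363.] [190. 378.]
-0.161 [211. 436.] [180. 451.]
```

The pipette is held upright, and its tip at crop (215,440) matches the predicted (211,436). I'll hang it.

```bash
python3 - <<'E'
from pk import *
hang(1)
E
```

```text
-0.075 [-0.7  0.2 -0.4]
-0.062 [-0.4 -0.2 -1.4]
-0.05 [-0.1  0.2 -1.5]
-0.038 [-0.2  0.1 -1.1]
-0.025 [-0.5  0.6 -1.6]
-0.013 [-0.2 -0.1 -0.6]
-0.0 [-0.3  0.1 -1.5]
low [-0.5  0.2 -1.2]
out [-0.7  0.4 -0.7] 24.725
```

```bash
cat >> pk.py <<'E'
c1=lambda x,y:(125+x/4.4,155+y/4.4); c3=lambda x,y:(175+x/4,90+y/4)
def look(tag,hooks):
    t=cams.read_camera("top"); s=cams.read_camera("side")
    g=cv2.cvtColor(t["frame"],cv2.COLOR_RGB2GRAY); gs=cv2.cvtColor(s["frame"],cv2.COLOR_RGB2GRAY)
    stands(t,s,[c1(113,540),c1(324,492),c1(498,404)],[c3(106,33),c3(190,107),c3(318,181)],[c1(40,425),c1(258,370),c1(455,270)])
    for h in hooks:
        X=O+HY[h]*ey+[0,0,.223]; k1,n1=blob(g<55,proj(t,X),5); k2,n2=blob(gs<55,proj(s,X),5)
        if k1 is None or k2 is None: print("hook",h,k1,k2); continue
        P,e=tri(t,k1,s,k2); d=plane(t,k1,.223)-X; print("hook",h,P.round(4),round(e,4),"rack dx,dy",round(d@ex,4),round(d@ey,4),n1,n2)
    cv2.imwrite(f"pics/{tag}t.png",t["frame"][:,:,::-1]); cv2.imwrite(f"pics/{tag}s.png",s["frame"][:,:,::-1])
E
python3 - <<'E'
from pk import *
bot.reach([.28,-.15,.42],down(0)); look("a",[1])
T=cv2.imread("pics/at.png")[130:215,290:430]; S=cv2.imread("pics/as.png")[160:290,300:450]
cv2.imwrite("pics/a.png",np.vstack([cv2.resize(T,(494,300),interpolation=2),cv2.resize(S,(494,300),interpolation=2)]))
E
```

```text
dial [0.4054 0.4578 0.013 ] head [0.4568 0.4405 0.203 ] tri [0.4605 0.4434 0.1925] gap 0.004 dist 0.0542 yaw -0.325 118 24 46
dial [0.4181 0.323  0.013 ] head [0.4711 0.3206 0.203 ] tri [0.4709 0.321  0.2012] gap 0.0011 dist 0.0531 yaw -0.046 119 23 57
dial [0.4596 0.2061 0.013 ] head [0.5127 0.2054 0.203 ] tri [0.5131 0.2053 0.2025] gap 0.0006 dist 0.0531 yaw -0.013 113 21 14
hook 1 [ 0.5821 -0.2778  0.2222] 0.0 rack dx,dy -0.0004 0.0003 21 42
```

View pics/a.png

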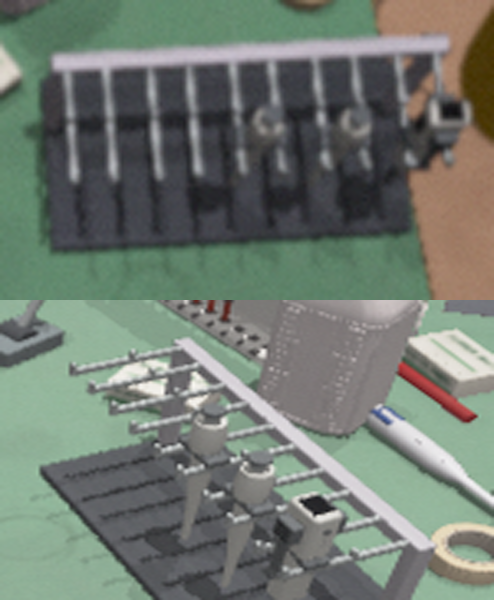

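The first pipette hangs on hook 1, with its head top at z=0.222 and under 1 mm off centre. Next I'll take stand 3's pipette to hook 4.

```bash
python3 - <<'E'
from pk import *
pick((.5128,.2053),-.018)
pre(4); hang(4)
bot.reach([.28,-.2,.42],down(0)); look("b",[1,4])
E
```

```text
down [ 0.2 -0.3  0.5]
width 0.0212371160297901 39.239575266838074 [-1.8 -1.  11. ]
lift [ 0.  -0.  -1.3] 0.020971178904442767
up [-0.2 -0.2 -1.1] 0.021210244893139135
pre [ 0.3  0.1 -1.9] 34.1917
-0.075 [-0.5 -0.  -0. ]
-0.062 [-0.6 -0.6 -1.3]
-0.05 [-0.2  0.8 -1.8]
-0.038 [-0.  -0.5 -0.6]
-0.025 [-0.6  0.8 -1.3]
-0.013 [-0.6  0.3 -1. ]
-0.0 [ 0.1  0.  -1.4]
low [-1.4  0.7  1.8]
out [ 0.2  0.7 -0.7] 39.1083Traceback (most recent call last):
  File "<stdin>", line 4, in <module>
  File "pk.py", line 25, in look
    stands(t,s,[c1(113,540),c1(324,492),c1(498,404)],[c3(106,33),c3(190,107),c3(318,181)],[c1(40,425),c1(258,370),c1(455,270)])
    ~~~~~~^^^^^^^^^^^^^^^^^^^^^^^^^^^^^^^^^^^^^^^^^^^^^^^^^^^^^^^^^^^^^^^^^^^^^^^^^^^^^^^^^^^^^^^^^^^^^^^^^^^^^^^^^^^^^^^^^^^^^
  File "m.py", line 8, in stands
    D=plane(t,dc,.013); H=plane(t,hc,.203); T,e=tri(t,hc,s,sc)
                                                ~~~^^^^^^^^^^^
  File "h.py", line 12, in tri
    o1,d1=ray(c1,p1); o2,d2=ray(c2,p2)
                            ~~~^^^^^^^
  File "h.py", line 5, in ray
    K,V=c["intrinsics"],c["view"]; d=V[:3,:3].T@np.linalg.solve(K,[p[0],p[1],1.]); o=-V[:3,:3].T@V[:3,3]
                                                                   ~^^^
TypeError: 'NoneType' object is not subscriptable
```

```bash
sed -i 's/,c1(498,404)\],/],/; s/,c3(318,181)\],/],/; s/,c1(455,270)\])/])/' pk.py
sed -i 's/T,e=tri(t,hc,s,sc)/T,e=tri(t,hc,s,sc) if sc is not None else (H*0,9)/' m.py
python3 - <<'E'
from pk import *
look("b",[1,4])
T=cv2.imread("pics/bt.png")[130:300,110:430]; cv2.imwrite("pics/b.png",cv2.resize(T,None,fx=2.5,fy=2.5,interpolation=2))
E
```

```text
dial [0.4054 0.4578 0.013 ] head [0.4568 0.4403 0.203 ] tri [0. 0. 0.] gap 9 dist 0.0543 yaw -0.328 117 24 0
dial [0.418  0.3228 0.013 ] head [0.4715 0.32   0.203 ] tri [0.4735 0.3205 0.1991] gap 0.0028 dist 0.0535 yaw -0.053 119 23 65
hook 1 [ 0.5822 -0.2776  0.222 ] 0.0001 rack dx,dy -0.0005 0.0006 23 42
hook 4 [ 0.5981 -0.0925  0.2224] 0.0006 rack dx,dy -0.0009 0.0002 23 26
```

View pics/b.png

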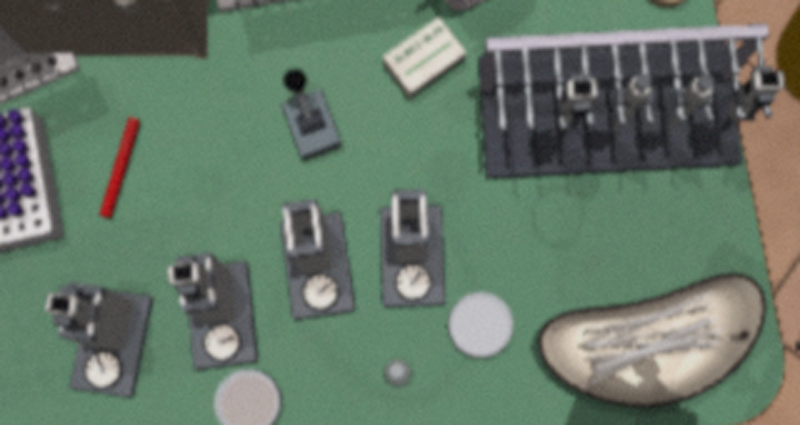

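Both hung pipettes read well, on hooks 4 and 1 at (580,92) and (767,85). The remaining stands haven't moved. Last charged one: stand 2's pipette to hook 5.

```bash
python3 - <<'E'
from pk import *
pick((.4714,.3203),-.05)
pre(5); hang(5)
bot.reach([.28,-.2,.42],down(0)); look("c",[1,4,5])
E
```

```text
down [ 0.4 -0.3 -1.1]
width 0.021213713014109473 39.28632974624634 [-1.5 -1.4 11.5]
lift [-0.4 -0.3 -0.3] 0.02086326280186755
up [ 0.2  0.5 -0.7] 0.02125903883338283
pre [ 0.2 -0.7 -1.4] 49.3083
-0.075 [ 0.1  0.6 -1.7]
-0.062 [ 0.1 -0.6 -1.7]
-0.05 [-0.8 -0.7 -1.7]
-0.038 [-0.7  0.4 -1.3]
-0.025 [ 0.9  0.3 -1. ]
-0.013 [-0.5  0.2 -2.3]
-0.0 [-0.2 -0.1 -1.3]
low [-1.   1.1  2.2]
out [-0.1 -0.  -0.1] 54.225
dial [0.4054 0.4577 0.013 ] head [0.4568 0.4405 0.203 ] tri [0. 0. 0.] gap 9 dist 0.0543 yaw -0.323 118 24 0Traceback (most recent call last):
  File "<stdin>", line 4, in <module>
  File "pk.py", line 25, in look
    stands(t,s,[c1(113,540),c1(324,492)],[c3(106,33),c3(190,107)],[c1(40,425),c1(258,370)])
    ~~~~~~^^^^^^^^^^^^^^^^^^^^^^^^^^^^^^^^^^^^^^^^^^^^^^^^^^^^^^^^^^^^^^^^^^^^^^^^^^^^^^^^^
  File "m.py", line 8, in stands
    D=plane(t,dc,.013); H=plane(t,hc,.203); T,e=tri(t,hc,s,sc) if sc is not None else (H*0,9)
                          ~~~~~^^^^^^^^^^^
  File "h.py", line 8, in plane
    o,d=ray(c,p); return o+d*(z-o[2])/d[2]
        ~~~^^^^^
  File "h.py", line 5, in ray
    K,V=c["intrinsics"],c["view"]; d=V[:3,:3].T@np.linalg.solve(K,[p[0],p[1],1.]); o=-V[:3,:3].T@V[:3,3]
                                                                   ~^^^
TypeError: 'NoneType' object is not subscriptable
```

```bash
sed -i 's/,c1(324,492)\],/],/; s/,c3(190,107)\],/],/; s/,c1(258,370)\])/])/' pk.py
python3 - <<'E'
from pk import *
import sw
look("c",[1,4,5])
g=cv2.imread("pics/ct.png",0); X=np.array([.692,.2003,.083]); t=cams.read_camera("top")
k,n=blob(g<45,proj(t,X),8); print("knob",plane(t,k,.083),n)
sw.toggle((.692,.2003),-1)
bot.reach([.28,-.2,.42],down(0)); bot.dwell(.5); look("d",[1,4,5])
T=cv2.imread("pics/dt.png")[130:300,110:430]; cv2.imwrite("pics/d.png",cv2.resize(T,None,fx=2.5,fy=2.5,interpolation=2)); print(f(),bot.get_obs()["time_s"])
E
```

```text
dial [0.4054 0.4578 0.013 ] head [0.4568 0.4408 0.203 ] tri [0. 0. 0.] gap 9 dist 0.0541 yaw -0.319 117 24 0
hook 1 [ 0.5819 -0.2777  0.2222] 0.0002 rack dx,dy -0.0007 0.0004 22 42
hook 4 [ 0.5979 -0.0925  0.2224] 0.0009 rack dx,dy -0.0013 0.0002 21 26
hook 5 [ 0.6036 -0.031   0.2222] 0.0011 rack dx,dy -0.0011 -0.0 22 22
knob [0.68968966 0.1997904  0.083     ] 52
down [-0.1  0.1  1.1]
stopped at 0.084 -18.362280897997774
dial [0.4054 0.4578 0.013 ] head [0.4571 0.4406 0.203 ] tri [0. 0. 0.] gap 9 dist 0.0545 yaw -0.32 117 26 0
hook 1 [ 0.582  -0.2777  0.2221] 0.0003 rack dx,dy -0.0007 0.0005 22 42
hook 4 [ 0.5981 -0.0923  0.2224] 0.0009 rack dx,dy -0.0011 0.0005 22 25
hook 5 [ 0.6034 -0.0312  0.2225] 0.0013 rack dx,dy -0.0014 -0.0003 23 22
[ 0.2 -0.1  0.6] 67.7917
```

View pics/d.png

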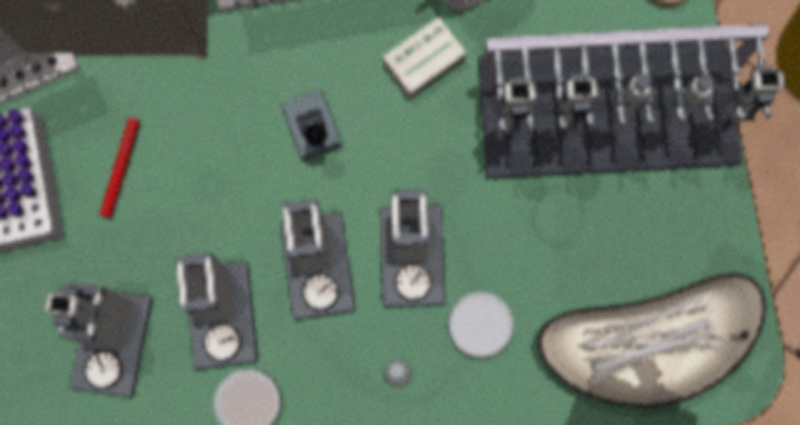

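All three charged pipettes hang on hooks 5, 4 and 1, at (518,95), (581,92) and (767,84). The manuals are untouched, the uncharged pipette is in its stand at (60,305), and the lever is back towards the robot with its knob at (316,133). I'll hand it in.

```bash
python3 -c "
from workcell import bot, cams, kin
print(bot.hand_in())"
```

```text
the job is handed in; nothing more can be done
None
```

The job is handed in, with no verdict shown: the supply went off first, all three charged pipettes hang on hooks 1, 4 and 5, the uncharged one is still in its stand, the manuals are untouched, and the supply is back on (about 68 s used).

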